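# Seat a heat sink in the corner pocket of an assembly fixture

### The job

Push the black finned heat sink across the plate of the assembly fixture until it lies flat against the long rail, then, keeping it against the rail, slide it along into the corner pocket until it sits square and fully home against both the rail and the end stop. Only push it with the fingers, never lift it or tip it, and leave the other things on and around the fixture where they are. Finish with the hand clear.

Things in the scene. Friction and masses are not known exactly. Their poses are not given: they have to be found in the camera images.
- heat_sink: black finned heat sink, square block 45x45 mm (solid 44x44 mm), 23 mm high, about 65 g, loose on the fixture's base plate near the end away from the pocket. Origin at the centre of its underside, z up; x and y square to its sides. It starts turned up to 0.4 rad against the fixture and 20 mm or more off the rail.
- fixture: fixed bare-metal assembly fixture. Base plate 12 mm thick, x -85 to +55 mm, y -130 to +120 mm, two sides open. Origin on the bench surface, z up, +x across the plate towards the rail, +y along the rail towards the pocket. The fences (rail, end stop, keeper) rise 16 mm above the plate, their tops 28 mm above the bench.
- rail (a point): middle of the long rail's inner face, on the plate: fixture x = +40 mm, y = 0; the face runs straight along y from -120 to +115 mm; the rail is 15 mm thick. Axes as the fixture's
- stop (a point): end stop's inner face at its foot on the plate, fixture x = +18, y = +95 mm; the face spans x -21 to +40 mm and is square to the rail; 15 mm thick. Axes as the fixture's
- keeper (a point): short keeper opposite the rail, middle of its inner face at its foot on the plate: fixture x = -9, y = +86 mm; face from y +77 to +95 mm, 12 mm thick, with an outward-flared lead-in beginning at y +65, x -15 mm. The channel between keeper and rail is 49 mm wide, so the heat sink enters only while it lies along the rail. Axes as the fixture's
- pocket (a point): point on the top of the base plate (12 mm above the bench) where the centre of the heat sink's underside is when it is fully home: x = +18, y = +73 mm in the fixture's frame; same axes as the fixture
- connector_block: bystander: green terminal block 18x52x19 mm, lying on the base plate in front of the keeper; origin at the centre of its underside
- loupe: bystander: black eye loupe 41 mm wide, 36 mm high, on the bench beyond the pocket end; origin at the centre of its underside
- side_cutters: bystander: blue-handled side cutters 50x130x12 mm, on the bench beyond the pocket end; origin at the centre of the underside
- board_small: bystander: small blue circuit board 44x62x16 mm, on the bench beyond the open end of the fixture; origin at the centre of its underside
- spare_knob: bystander: black knob 28 mm wide, 17 mm high, on the bench behind the rail; origin at the centre of its underside
Not all that is in view belongs to the job. Leave any orange or red look-alike of the heat_sink alone.

How it is judged:
On the way:
1. the heat sink lies flat against the rail (gap under 3 mm, square within 0.09 rad) while still well short of the pocket (50 mm or more from fully home) (x of heat_sink in the frame of fixture above 0.015 m and (angle between the x axis of heat_sink and the x axis of fixture, either way round below 0.09 rad or angle between the x axis of heat_sink and the y axis of fixture, either way round below 0.09 rad) and y of heat_sink in the frame of fixture below 0.023 m), for 0.1 s.
At the end, for the whole second after the job is handed in: the heat sink rests flat in the pocket, within 3 mm of fully home against rail and end stop, square within 0.07 rad, at rest (x of heat_sink in the frame of fixture between 0.015 and 0.021 m and y of heat_sink in the frame of fixture between 0.07 and 0.076 m and (angle between the x axis of heat_sink and the x axis of fixture, either way round below 0.07 rad or angle between the x axis of heat_sink and the y axis of fixture, either way round below 0.07 rad) and angle between heat_sink's own z axis and vertical below 0.06 rad and z of heat_sink in the frame of fixture below 0.015 m and linear speed of heat_sink below 0.01 m/s); the robot touches nothing.
It fails at once if the heat sink is lifted more than 6 mm off the plate (z of heat_sink in the frame of fixture above 0.018 m).
It fails at once if the heat sink is tipped more than 0.25 rad (angle between heat_sink's own z axis and vertical above 0.25 rad).
It fails at once if the heat sink leaves the rail by more than 10 mm on the last 70 mm of the slide (y of heat_sink in the frame of fixture above 0.003 m and x of heat_sink in the frame of fixture below 0.008 m).
It fails at once if one of the bystanders is moved more than 20 mm (distance of any of connector_block, loupe, side_cutters, board_small, spare_knob from where it was at the start of the episode above 0.02 m).
It also fails if it takes over 42 s, if anything falls off the work surface, if the arm or the gripper's body presses on something with over 40 N, if the wrist force passes 120 N, or if a joint passes its speed limit or range.

### The arm

A 6-joint arm with a two-finger parallel gripper is mounted at the origin on a cart in front of the work surface, level with it; the furniture and walls round the work are solid. World frame = base frame: x ahead of the robot, y to its left, z up, the work surface at z = 0. Lengths are in m, angles in rad, forces in N, time in s.
With the tool pointing down it reaches from about 0.225 to 0.875 m from the base axis. Payload 3.4 kg.
Tool frame: the origin (TCP) lies midway between the tips of the shut fingers; the grasp point (between the pads) lies 19 mm behind it; z points along the fingers, y is the line along which they close (so a half turn about z gives the same grasp; the last joint's range is limited). The gripper opens to 85 mm and grips with 20 to 120 N. Pads are 22 mm wide; open, the fingers measure 114 mm over their backs; the gripper's body (76 mm by 85 mm) begins 54 mm behind the grasp point. The pads swing forward as they close: fully open they stand 13 mm farther back than shut.
Start: joints at [-1.394, 0.276, 1.505, -0, 1.361, -0.121], TCP at [0.169, -0.55, 0.231] pointing down, gripper open.
Joint ranges: [-2.89, 2.89], [-0.75, 2.08], [0.22, 2.7], [-1.18, 4.32], [0.11, 2.71], [-2.7, 2.7]. Speed limits (rad/s): [2.57, 2.57, 3.14, 3.14, 3.14, 3.14].

### API

Orientations are given as a unit quaternion [w, x, y, z].
In Python, from rig import * gives the robot as it stands.
- The arm moves only by the tool apply_moves, never from a script. Its argument "steps" is one flat list of numbers, 4 for each row, row after row: the shift along the world's x, y, z in cm, then the turn about the world's z in degrees. A call has 1 to 8 rows; each row is the pose to reach, as a shift and turn from the pose commanded when the call began; what a row does not reach only later rows make up. A row lasts 1/12 s, in which the tool goes at most 41.7 mm and 7.16 degrees, less where a joint would pass 70% of its speed; a pose out of reach is approached as far as the arm can. A call with a gripper value outside its range is refused whole. "jaw" is the closure in counts, from 0 (fully open) to 255 (shut), set as the call begins (left out, the last holds). The fingers move at their own pace and stop on an object; "newtons" is the grip in N (left out, the last holds). Time passes only in rows, so rows that repeat a pose let the fingers close. It gives the time, the measured TCP pose, the force, the opening and the grip force at its end, in the units of the state.
- get_state(): the state, without advancing time (a new reading comes with each control period).
- get_image(name): name is "scene" or "top" or "wrist"; returns the picture (400x640x3 uint8, red, green, blue); there is no depth.
- calibration(name): a dict with "fx", "fy", "cx", "cy" (pixels), "k1" (the pictures are not rectified: a ray, as slopes to the right and down, at radius r is drawn at 1 + k1 r^2 times it, then the intrinsics apply), "xyz" and "rotation" of the camera in the world. Camera axes: x right, y up, looking along -z (the intrinsics and any distortion apply to the point x, -y, -z); pixel columns grow to the right and rows downward; lengths in m; the calibration is good to about 2 mm. A picture is of the moment at which its call begins: read the wrist's pose just before it. calibration takes no time and is no camera call; for the wrist camera it gives the pose at the moment of the call.
- sign_off(): hands the job in; it is judged then, once.
The state is a dict: "clock": time; "qpos": joint angles; "qd": joint speeds; "effort": joint torques, N m; "position": TCP position; "ee_rot": TCP orientation; "contact_force": force on the tool from outside, world axes, zero at the start; "moment": the same for the moment, N m; "width": finger opening in m; "gripper_force": force on a finger pad.
Only numpy, scipy, OpenCV 4.12 (cv2) and the standard library are available. Lean on these libraries where they do the work, as an engineer would, in place of code of your own. Each camera call takes 0.05 s, during which the arm holds its last target. There are 200 camera calls.

## Working session

There is one attempt and no reset: what is moved stays moved. The work goes in short steps, Python scripts to look and compute and a tool call to move; the robot and the scene stay as the last step left them, time stands still between calls to the robot, and variables do not carry over. Pictures are saved under pics/ and viewed, at most 10 in all, crops included, and the job is handed in when it is done.

Besides the shell and the picture viewer there is one more tool, called after "Call:" by a JSON object that holds its "fn" and its "kwargs", one argument or row to a line. apply_moves: Moves the arm, as the interface text tells. Its arguments: {"type":"object","properties":{"steps":{"type":"array","items":{"type":"number"}},"jaw":{"type":"number"},"newtons":{"type":"number"}},"required":["steps"]}

```bash
mkdir -p pics; cat > h.py <<'E'
from rig import *
import numpy as np, cv2
def ray(n,u,v,c=None):
    c=c or calibration(n)
    d=np.array([(u-c['cx'])/c['fx'],(v-c['cy'])/c['fy']]); s=d.copy()
    for _ in range(20): s=d/(1+c['k1']*(s@s))
    R=np.array(c['rotation'])
    return np.array(c['xyz']),R@np.array([s[0],-s[1],-1.])
def onz(n,u,v,z,c=None):
    o,d=ray(n,u,v,c); return o+d*(z-o[2])/d[2]
def proj(n,p,c=None):
    c=c or calibration(n); q=np.array(c['rotation']).T@(np.array(p)-np.array(c['xyz']))
    s=np.array([q[0],-q[1]])/-q[2]; s=s*(1+c['k1']*(s@s)); return c['cx']+c['fx']*s[0],c['cy']+c['fy']*s[1]
def tri(r1,r2):
    (o1,d1),(o2,d2)=r1,r2; A=np.c_[d1,-d2]; t=np.linalg.lstsq(A,o2-o1,rcond=None)[0]
    a,b=o1+t[0]*d1,o2+t[1]*d2; return (a+b)/2,np.linalg.norm(a-b)
E
python3 - <<'E'
from h import *
for n in('top','scene'):
    cv2.imwrite(f'pics/{n}0.png',get_image(n)[:,:,::-1]); c=calibration(n); print(n,c)
print(get_state())
E
```

```text
top {'fx': 466.86303048758697, 'fy': 466.86303048758697, 'cx': 317.91718217180454, 'cy': 198.75413296340014, 'k1': -0.038202771885243715, 'xyz': array([0.3950769 , 0.07634911, 1.14418045]), 'rotation': array([-0.70051945, -0.02907067,  0.03809787,  0.71202244])}
scene {'fx': 496.9783366868615, 'fy': 496.9783366868615, 'cx': 320.5660858753903, 'cy': 199.48008691938296, 'k1': 0.046711346865208, 'xyz': array([-0.11973681,  0.80475768,  0.68764224]), 'rotation': array([-0.31529653, -0.16102226,  0.44498762,  0.82258492])}
{'clock': 0.1, 'qpos': array([-1.39398328e+00,  2.76534357e-01,  1.50602730e+00,  1.12615950e-05,
        1.36072940e+00, -1.20990747e-01]), 'qd': array([-0.00144197,  0.00016298, -0.00205547, -0.0003113 , -0.00156164,
        0.0012459 ]), 'effort': array([ 1.19382541e-03, -4.17700517e+01, -2.46405888e+01, -1.62769534e-04,
        5.87858274e-03,  2.09264840e-05]), 'position': array([ 0.16863414, -0.54920256,  0.23051647]), 'ee_rot': array([-8.49027740e-04,  9.88934399e-01,  1.48351049e-01, -1.81953330e-05]), 'contact_force': array([-0.34811308, -0.21964328,  0.50754883]), 'moment': array([ 0.04619914,  0.00181775, -0.02005794]), 'gripper_force': 0.0, 'width': 0.08520683704553504}
```

```bash
python3 - <<'E'
s=open('h.py').read()
s=s.replace("def ray","from scipy.spatial.transform import Rotation as Ro\ndef RM(q):\n    w,x,y,z=q; return Ro.from_quat([x,y,z,w]).as_matrix()\ndef ray",1)
s=s.replace("np.array(c['rotation'])","RM(c['rotation'])")
open('h.py','w').write(s)
E
sed -n 1,14p h.py
```

```text
from rig import *
import numpy as np, cv2
from scipy.spatial.transform import Rotation as Ro
def RM(q):
    w,x,y,z=q; return Ro.from_quat([x,y,z,w]).as_matrix()
def ray(n,u,v,c=None):
    c=c or calibration(n)
    d=np.array([(u-c['cx'])/c['fx'],(v-c['cy'])/c['fy']]); s=d.copy()
    for _ in range(20): s=d/(1+c['k1']*(s@s))
    R=RM(c['rotation'])
    return np.array(c['xyz']),R@np.array([s[0],-s[1],-1.])
def onz(n,u,v,z,c=None):
    o,d=ray(n,u,v,c); return o+d*(z-o[2])/d[2]
def proj(n,p,c=None):
```

View pics/top0.png

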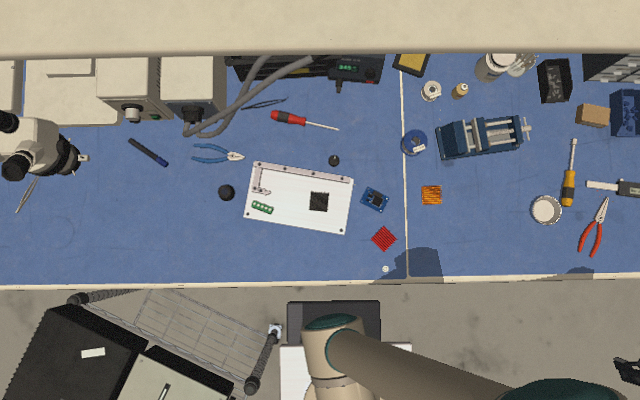

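View pics/scene0.png

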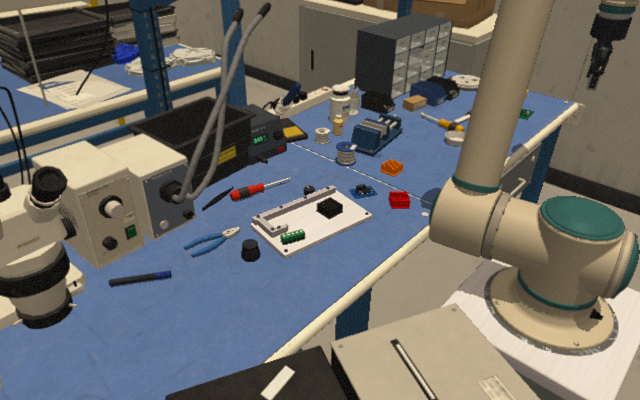

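Top view: the fixture is the white plate with the rail along its upper edge (255,163)-(353,182). The stop and keeper are at the left end and the connector at (262,207). Candidates for the heat sink are the black finned block on the plate (319,201), red look-alike (383,238), orange look-alike (431,195), knob (334,160), loupe (226,192) and the chip board (375,198). I choose (319,201), the black finned block on the plate, and check it in a close crop.

```bash
python3 - <<'E'
from h import *
t=cv2.imread('pics/top0.png'); s=cv2.imread('pics/scene0.png')
a=cv2.resize(t[150:245,235:395],None,fx=5,fy=5,interpolation=cv2.INTER_CUBIC)[:475]
cv2.imwrite('pics/topc.png',a)
b=cv2.resize(s[180:260,240:380],None,fx=5.7,fy=5.7,interpolation=cv2.INTER_CUBIC)
cv2.imwrite('pics/scenec.png',b)
# heat sink black mask
def hs(im,box,th=70):
    x0,y0,x1,y1=box; m=(im[y0:y1,x0:x1].max(2)<th).astype(np.uint8)
    c=max(cv2.findContours(m,0,2)[0],key=cv2.contourArea); return c.reshape(-1,2)+[x0,y0]
c=hs(t,(300,185,345,218)); r=cv2.minAreaRect(c.astype(np.float32)); print('hs top',r,cv2.boxPoints(r))
P=np.array([onz('top',u,v,.035)[:2] for u,v in cv2.boxPoints(r)]); print(P,P.mean(0))
m=cv2.inRange(t[155:240,238:360],(150,150,150),(255,255,255)); 
k=max(cv2.findContours(cv2.morphologyEx(m,cv2.MORPH_CLOSE,np.ones((5,5))),0,2)[0],key=cv2.contourArea).reshape(-1,2)+[238,155]
r=cv2.minAreaRect(k.astype(np.float32));q=cv2.boxPoints(r);print('plate',r,q)
for z in(.012,.028): print(z,[onz('top',u,v,z)[:2].round(4) for u,v in q])
E
```

```text
hs top ((318.5692443847656, 201.44618225097656), (17.3648624420166, 17.3648624420166), 7.125016689300537) [[308.87692 208.98465]
 [311.0308  191.75388]
 [328.26157 193.90771]
 [326.1077  211.13849]]
[[0.47655299 0.08321858]
 [0.51774555 0.07745248]
 [0.51192866 0.03636315]
 [0.47075636 0.04227532]] [0.49424589 0.05982738]
plate ((298.39996337890625, 197.1999969482422), (103.06171417236328, 58.08466339111328), 9.86580753326416) [[242.65503 216.98347]
 [252.6073  159.7578 ]
 [354.1449  177.41652]
 [344.19263 234.6422 ]]
0.012 [array([0.4613, 0.2442]), array([0.6015, 0.2196]), array([ 0.554 , -0.0287]), array([ 0.4146, -0.0012])]
0.028 [array([0.4604, 0.2419]), array([0.5986, 0.2176]), array([ 0.5517, -0.0272]), array([ 4.143e-01, -1.000e-04])]
```

View pics/topc.png

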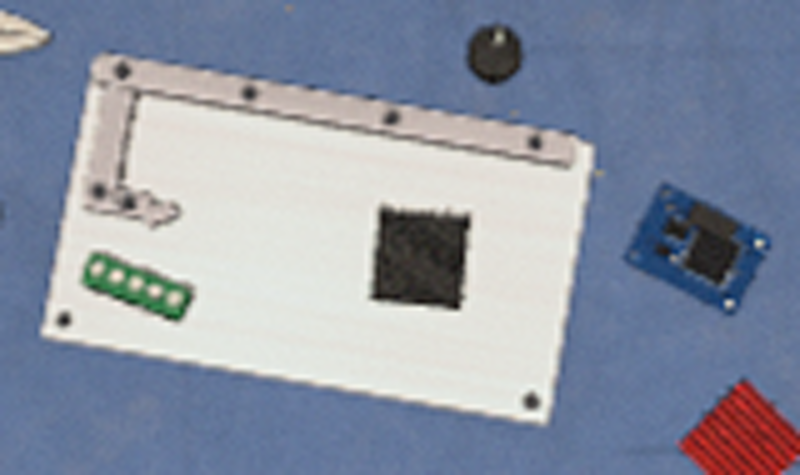

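View pics/scenec.png

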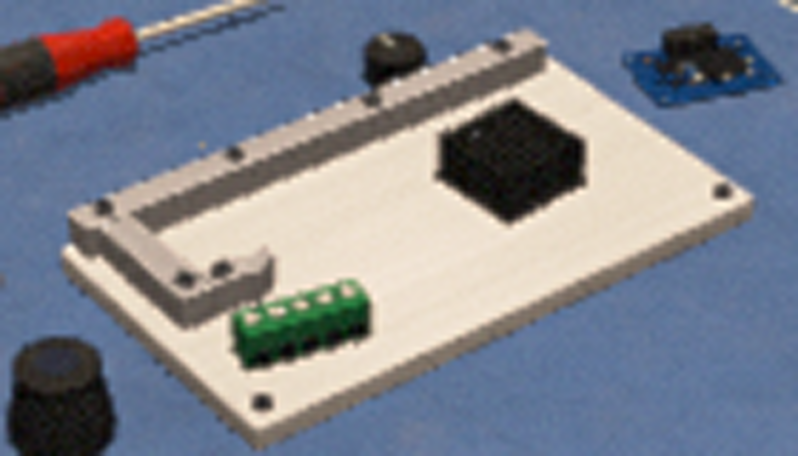

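The crops confirm a black finned block on the plate (319,201), only slightly turned from the fixture. The plate corners are sharp: (-85,120) at top px (243,217), (-85,-130) at (344,234.6). The connector is clear of the path.

```bash
python3 - <<'E'
from h import *
a=tri(ray('top',243.4,217),ray('scene',285.6,255.8)); b=tri(ray('top',344.4,234.6),ray('scene',371.6,213.7))
print(a,b,'hs',tri(ray('top',*(np.array([382,207])/5+[235,150])),ray('scene',240+440/5.7,180+133/5.7)),tri(ray('top',*(np.array([470,213])/5+[235,150])),ray('scene',240+513/5.7,180+98/5.7)))
t=cv2.imread('pics/top0.png')
# subpixel edge: brightness threshold along lower plate edge columns and right edge rows
g=t[:,:,2].astype(float)   # red channel: white plate vs blue bench
def cross(line,th=150):
    i=np.where((line[:-1]>th)&(line[1:]<=th))[0]; i=i[-1]; return i+(line[i]-th)/(line[i]-line[i+1])
low=np.array([onz('top',u,205+cross(g[205:245,u]),.012)[:2] for u in range(250,340)])
rt=np.array([onz('top',335+cross(g[v,335:365]),v,.012)[:2] for v in range(185,230)])
def fit(p): return cv2.fitLine(p.astype(np.float32),cv2.DIST_HUBER,0,.01,.01).ravel()
L,R=fit(low),fit(rt); print(L,R,np.degrees(np.arctan2(L[1],L[0])),np.degrees(np.arctan2(R[1],R[0])))
s=np.linalg.solve(np.c_[L[:2],-R[:2]],R[2:]-L[2:]); C=L[2:]+s[0]*L[:2]
ang=np.arctan2(L[1],L[0]); ang=(ang%np.pi)-np.pi/2; 
ex=np.array([np.cos(ang),np.sin(ang)]);ey=np.array([-ex[1],ex[0]]); O=C+.085*ex+.130*ey
print('corner',C,'ang',np.degrees(ang),'O',O)
d=(g[186:218,300:345]<125).astype(np.uint8); c=max(cv2.findContours(d,0,2)[0],key=cv2.contourArea).reshape(-1,2)+[300,186]
r=cv2.minAreaRect(c.astype(np.float32)); P=np.array([onz('top',u,v,.035)[:2] for u,v in cv2.boxPoints(r)])
F=(P-O)@np.c_[ex,ey]; print(r,'hs fixture',F.round(4),F.mean(0)); e=F[2]-F[1]; print(np.degrees(np.arctan2(e[1],e[0])))
for uv in((133,93),(575,165)): p=onz('top',235+uv[0]/5,150+uv[1]/5,.028)[:2]; print('rail',(p-O)@np.c_[ex,ey])
E
```

```text
(array([0.46118651, 0.24246125, 0.01082094]), np.float64(0.00039692115706932093)) (array([ 0.41569106, -0.00076605,  0.01474491]), np.float64(0.0025265758600588072)) hs (array([0.51914527, 0.07701346, 0.03527131]), np.float64(0.0014906562025021257)) (array([0.51568346, 0.03487712, 0.03382261]), np.float64(0.0012771022981952352))
[0.18750055 0.9822645  0.4443831  0.15555297] [ 0.9821794  -0.18794568  0.4861993  -0.01499407] 79.19304 -10.83292
corner [ 0.41444892 -0.00126423] ang -10.806957 O [0.52231646 0.11049259]
((318.6344909667969, 201.38623046875), (17.93782615661621, 18.27000617980957), 4.763641834259033) hs fixture [[-0.0416 -0.0358]
 [ 0.002  -0.0319]
 [ 0.0058 -0.0746]
 [-0.0378 -0.0784]] [-0.01790077 -0.05515847]
-84.87523974694346
rail [0.03732621 0.09412286]
rail [ 0.03957843 -0.12208031]
```

Call:
{"fn": "apply_moves", "kwargs": {
  "steps": [3, 4, 0, -5, 5, 8, 0, -10, 7, 12, 0, -15, 9, 16, 0, -20, 11, 20, 0, -25, 12.5, 24, 0, -27.9, 14, 28, 0, -27.9, 15.5, 31, 0, -27.9],
  "jaw": 255,
  "newtons": 40
}}

```text
clock: 0.77
position: [0.3176, -0.2504, 0.231]
ee_rot: [-0.0, 0.995, -0.095, -0.0]
contact_force: [1.1, -0.6, -0.8]
width: 0.0
gripper_force: 0.0
```

Call:
{"fn": "apply_moves", "kwargs": {
  "steps": [1.3, 3.5, 0, 0, 2.6, 7, 0, 0, 4, 10.5, -0.5, 0, 5.3, 14, -2, 0, 6.6, 17.5, -3.5, 0, 8, 21, -5, 0, 9.5, 25, -7, 0, 11, 29, -8.5, 0]
}}

```text
clock: 1.43
position: [0.4244, 0.0311, 0.1484]
ee_rot: [0.0, 0.996, -0.094, -0.0]
contact_force: [0.6, -0.9, -0.6]
width: -0.0
gripper_force: 0.0
```

Call:
{"fn": "apply_moves", "kwargs": {
  "steps": [0.8, 1.9, -1.5, 0, 0.8, 1.9, -1.5, 0, 0.8, 1.9, -1.5, 0]
}}

```text
clock: 1.68
position: [0.432, 0.0491, 0.1334]
ee_rot: [0.0, 0.996, -0.093, -0.002]
contact_force: [-0.8, -0.3, -0.3]
width: -0.0003
gripper_force: 0.0
```

```bash
python3 - <<'E'
from h import *
print(get_state()['position']); c=calibration('wrist'); im=get_image('wrist'); cv2.imwrite('pics/w1.png',im[:,:,::-1]); print(c)
O=np.array([.52232,.11049]);a=np.radians(-10.81);ex=np.array([np.cos(a),np.sin(a)]);ey=np.array([-ex[1],ex[0]])
for f,z in(((40,-120),.028),((40,0),.028),((-4,-55),.035),((-85,-130),.012)):
    p=O+f[0]/1e3*ex+f[1]/1e3*ey; print(f,proj('wrist',[*p,z],c))
E
```

```text
[0.43195283 0.04910076 0.13341966]
{'fx': 276.6966046431923, 'fy': 276.6966046431923, 'cx': 314.3395459777737, 'cy': 198.56581904284576, 'k1': -0.038339257418029855, 'xyz': array([0.49732234, 0.03789452, 0.27291489]), 'rotation': array([-0.63245191,  0.08642433, -0.10256615,  0.76289947])}
(40, -120) (np.float64(367.90350195213097), np.float64(58.39503623052329))
(40, 0) (np.float64(220.67728902093748), np.float64(58.3575810192697))
(-4, -55) (np.float64(288.3072418132291), np.float64(113.78639975970789))
(-85, -130) (np.float64(368.567770985658), np.float64(200.74774950832486))
```

View pics/w1.png

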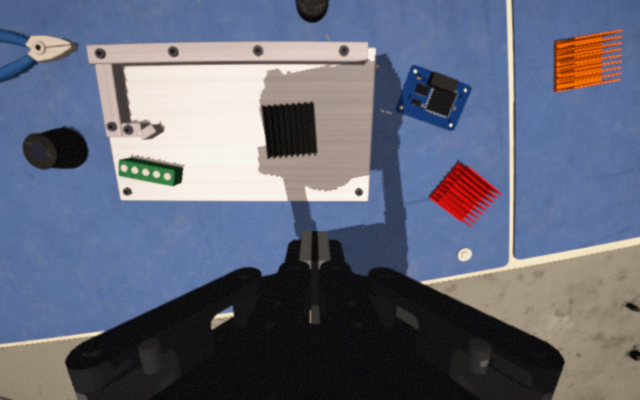

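Wrist view: plate corner (369,201) and rail (367,62) agree with my frame within 1-2 px. The heat sink has corners (263,107),(313,102),(317,155),(270,158), so its centre is near fixture (-18,-55) mm. Fingertips at (318,235) are behind it. Next I descend behind it.

Call:
{"fn": "apply_moves", "kwargs": {
  "steps": [0.4, 1, -3, 0, 0.9, 2.1, -6, 0, 0.9, 2.1, -8.5, 0, 0.9, 2.1, -10.5, 0, 0.9, 2.1, -11.5, 0, 0.9, 2.1, -11.5, 0]
}}

```text
clock: 2.23
position: [0.4403, 0.0678, 0.0182]
ee_rot: [0.0, 0.995, -0.095, -0.002]
contact_force: [0.2, 0.0, -0.3]
width: 0.0001
gripper_force: 0.0
```

```bash
cat >> h.py <<'E'
O=np.array([.52232,.11049]);_a=np.radians(-10.81);ex=np.array([np.cos(_a),np.sin(_a)]);ey=np.array([-ex[1],ex[0]])
def fx(p): return ((np.array(p)[:2]-O)@np.c_[ex,ey]*1e3).round(1)
def tcp():
    s=get_state(); w,x,y,z=s['ee_rot']; print('tcp fix',fx(s['position']),'z',s['position'][2],'yaw',np.degrees(2*np.arctan2(y,x)),'F fix',(s['contact_force'][:2]@np.c_[ex,ey]).round(1),s['contact_force'][2].round(1),'t',s['clock'])
E
python3 -c "from h import *;tcp()"
```

```text
tcp fix [-72.6 -57.3] z 0.018178743001822695 yaw -10.954277254922253 F fix [0.2 0. ] -0.3 t 2.2333
```

Call:
{"fn": "apply_moves", "kwargs": {
  "steps": [0.54, 0.14, 0, 0, 1.03, 0.04, 0, 0, 1.52, -0.05, 0, 0, 2.0, -0.14, 0, 0, 2.5, -0.24, 0, 0, 2.99, -0.33, 0, 0, 3.48, -0.43, 0, 0, 3.97, -0.52, 0, 0]
}}

```text
clock: 2.9
position: [0.4819, 0.064, 0.0195]
ee_rot: [0.0, 0.996, -0.094, -0.0]
contact_force: [0.0, -0.2, 1.4]
width: -0.0002
gripper_force: 0.5
```

Call:
{"fn": "apply_moves", "kwargs": {
  "steps": [0.3, -0.06, 0, 0, 0.6, -0.12, 0, 0, 0.8, -0.15, 0, 0, 0.8, -0.15, 0, 0]
}}

```text
clock: 3.23
position: [0.4902, 0.0625, 0.0194]
ee_rot: [0.0, 0.996, -0.094, 0.0]
contact_force: [-0.6, -0.4, -0.2]
width: -0.0001
gripper_force: 0.0
```

```bash
python3 - <<'E'
from h import *
tcp(); im=get_image('top'); cv2.imwrite('pics/t2.png',im[:,:,::-1]); cv2.imwrite('pics/t2c.png',cv2.resize(im[150:245,235:395,::-1],None,fx=5,fy=5,interpolation=cv2.INTER_CUBIC))
w=get_image('wrist'); cv2.imwrite('pics/w2.png',w[:,:,::-1])
E
```

```text
tcp fix [-22.5 -53.1] z 0.019407549402940535 yaw -10.837399278294953 F fix [-0.5 -0.5] -0.2 t 3.2333
```

View pics/w2.png

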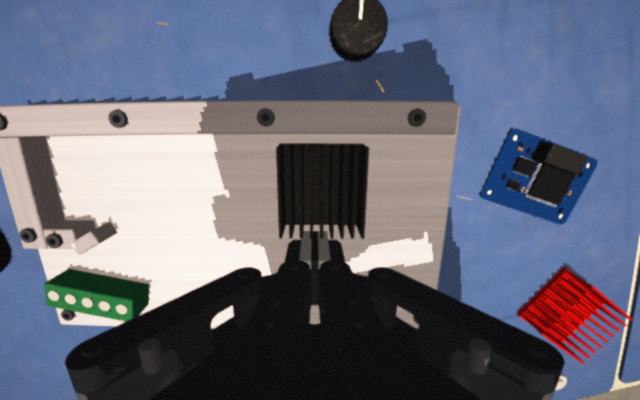

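Wrist view: the fingers (315,235) have turned the heat sink square. Its front edge (280-367,144) is a few mm short of the rail foot (row 137). I continue gently.

Call:
{"fn": "apply_moves", "kwargs": {
  "steps": [0.2, -0.04, 0, 0, 0.39, -0.08, 0, 0, 0.49, -0.09, 0, 0, 0.49, -0.09, 0, 0]
}}

```text
clock: 3.67
position: [0.4948, 0.0616, 0.0195]
ee_rot: [0.0, 0.996, -0.094, 0.0]
contact_force: [0.0, -0.3, 0.0]
width: 0.0
gripper_force: 0.0
```

```bash
python3 - <<'E'
from h import *
tcp(); c=calibration('wrist'); w=get_image('wrist'); cv2.imwrite('pics/w3.png',w[:,:,::-1])
m=(w[100:240,240:420].max(2)<45).astype(np.uint8)
# front top edge of heat sink: first dark run in columns
for u in range(285,366,10):
    col=w[110:200,u].max(1); print(u,[int(x) for x in col[10:45:1]] if u in(295,) else '')
E
```

```text
tcp fix [-17.9 -53.1] z 0.019462150472725603 yaw -10.838374262338535 F fix [ 0.1 -0.3] 0.0 t 3.6667
285 
295 [123, 121, 121, 124, 128, 128, 128, 126, 127, 127, 131, 127, 130, 127, 126, 127, 128, 128, 128, 126, 126, 128, 122, 104, 64, 36, 30, 22, 28, 24, 25, 25, 25, 30, 29]
305 
315 
325 
335 
345 
355 
365
```

Call:
{"fn": "apply_moves", "kwargs": {
  "steps": [0.1, -0.02, 0, 0, 0.2, -0.04, 0, 0, 0.29, -0.06, 0, 0, 0.29, -0.06, 0, 0]
}}

```text
clock: 4.05
position: [0.4958, 0.0613, 0.0193]
ee_rot: [0.0, 0.996, -0.095, -0.002]
contact_force: [-3.8, 2.0, 2.7]
width: -0.0004
gripper_force: 2.1
```

Call:
{"fn": "apply_moves", "kwargs": {
  "steps": [0.1, -0.02, 0, 0, 0.2, -0.04, 0, 0, 0.2, -0.04, 0, 0]
}}

```text
clock: 4.3
position: [0.4958, 0.0613, 0.0191]
ee_rot: [-0.0, 0.996, -0.095, -0.004]
contact_force: [-7.8, 1.9, 6.0]
width: 0.0
gripper_force: 3.9
```

```bash
python3 - <<'E'
from h import *
tcp(); c=calibration('wrist'); w=get_image('wrist'); cv2.imwrite('pics/w4.png',w[:,:,::-1])
for u in (290,320,355):
    col=w[:,u].max(1).astype(int); v=np.where(col[125:200]<60)[0][0]+125; print(u,v,fx(onz('wrist',u,v-.5,.035,c)),col[v-14:v+2])
cv2.imwrite('pics/w4c.png',cv2.resize(w[90:250,200:440,::-1],None,fx=3,fy=3,interpolation=cv2.INTER_CUBIC))
E
```

```text
tcp fix [-16.8 -53.3] z 0.0191068210023247 yaw -10.853498932982916 F fix [-8.   0.4] 6.0 t 4.3
290 147 [ 39.3 -41.9] [131 130 127 128 130 127 130 128 128 128 128 123 104  72  29  15]
320 147 [ 39.3 -55.1] [133 131 128 130 129 130 126 124 127 128 129 126 105  67  28  20]
355 147 [ 39.3 -70.5] [133 131 133 128 127 132 127 128 127 124 127 122 107  72  30  16]
```

View pics/w4c.png

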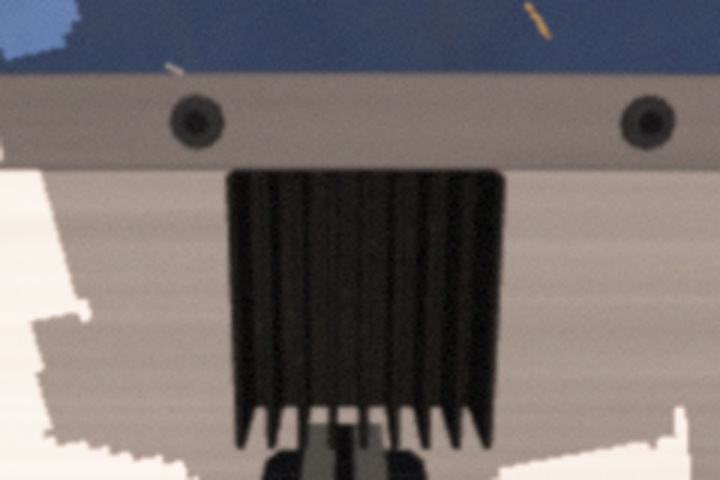

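Crop: the heat sink is flush and square against the rail (its front edge at 147 px across all columns, fixture x 39.3, centre y about -56). Next I back off, go over to its -y end, and descend.

Call:
{"fn": "apply_moves", "kwargs": {
  "steps": [-1.5, 0.28, 0, 0, -2.95, 0.56, 0, 0, -2.95, 0.56, 3.5, 0, -2.95, 0.56, 6.5, 0, -1.5, -2.5, 6.5, 0, 0.8, -5.4, 6.5, 0, 2.22, -5.55, 6.5, 0, 2.22, -5.55, 5, 0]
}}

```text
clock: 5.02
position: [0.5296, 0.0025, 0.0725]
ee_rot: [0.001, 0.995, -0.096, 0.007]
contact_force: [0.3, 0.2, 0.5]
width: -0.0003
gripper_force: 0.0
```

Call:
{"fn": "apply_moves", "kwargs": {
  "steps": [0, 0, 0, 0, 0, 0, -2.5, 0, 0, 0, -5, 0, 0, 0, -5, 0]
}}

```text
clock: 5.35
position: [0.518, 0.0057, 0.0162]
ee_rot: [0.0, 0.996, -0.094, -0.004]
contact_force: [-1.7, 0.4, 0.2]
width: 0.0003
gripper_force: 0.0
```

```bash
python3 - <<'E'
from h import *
tcp(); w=get_image('wrist'); cv2.imwrite('pics/w5.png',w[:,:,::-1])
E
```

```text
tcp fix [  15.4 -103.8] z 0.01615872640959861 yaw -10.815807077276776 F fix [-1.7  0.1] 0.2 t 5.35
```

View pics/w5.png

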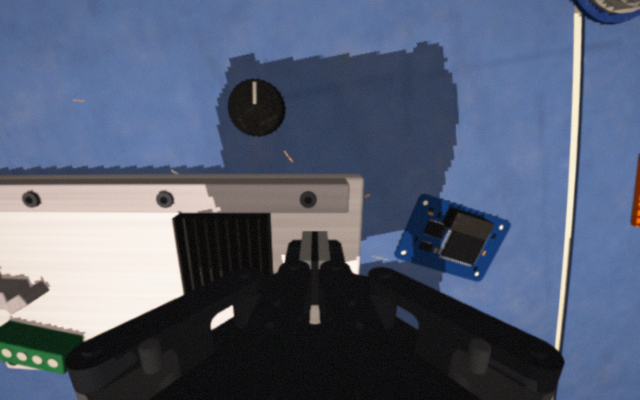

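Wrist view: heat sink along the rail with its right edge at col 271. Fingertips (315,238) stand in the gap at its -y end, clear of the rail and board. I push along +y.

Call:
{"fn": "apply_moves", "kwargs": {
  "steps": [0.09, 0.49, 0.2, 0, 0.19, 0.98, 0.2, 0, 0.28, 1.47, 0.2, 0, 0.37, 1.96, 0.2, 0, 0.47, 2.46, 0.2, 0, 0.56, 2.95, 0.2, 0, 0.66, 3.44, 0.2, 0, 0.75, 3.93, 0.2, 0]
}}

```text
clock: 6.07
position: [0.5291, 0.045, 0.0216]
ee_rot: [0.0, 0.996, -0.094, 0.0]
contact_force: [0.6, -0.2, 1.4]
width: -0.0001
gripper_force: 0.4
```

```bash
cat > chk.py <<'E'
from h import *
import sys
tcp(); c=calibration('wrist'); w=get_image('wrist'); cv2.imwrite(f'pics/{sys.argv[1]}.png',w[:,:,::-1])
# heat sink's rail-side top edge: rail-side boundary bright->dark in columns along the strip
o=[]
t=fx(get_state()['position'])
for dy in range(20,62,6):   # sample points ahead of the tool (fixture y), across x
    xs=np.arange(25,48,.25); pts=[proj('wrist',[*(O+x/1e3*ex+(t[1]+dy)/1e3*ey),.035],c) for x in xs]
    g=np.array([w[int(round(v)),int(round(u))].max() if 0<=v<400 and 0<=u<640 else 255 for u,v in pts]); d=np.where(g<60)[0]
    o.append((round(t[1]+dy,1),float(xs[d[-1]]) if len(d) else None))
print('rail side',o)
xs=np.arange(t[1]+5,t[1]+75,.25); pts=[proj('wrist',[*(O+.030*ex+y/1e3*ey),.035],c) for y in xs]
g=np.array([w[int(round(v)),int(round(u))].max() if 0<=v<400 and 0<=u<640 else 255 for u,v in pts]); d=np.where(g<60)[0]
print('y extent',xs[d[0]],xs[d[-1]])
E
python3 chk.py w6
```

```text
tcp fix [ 19. -63.] z 0.02156501371671091 yaw -10.823468509034695 F fix [ 0.6 -0.1] 1.4 t 6.0667
rail side [(np.float64(-42.2), 42.0), (np.float64(-36.2), 42.0), (np.float64(-30.2), 47.75), (np.float64(-24.2), 42.0), (np.float64(-18.2), 42.0), (np.float64(-12.2), 41.75), (np.float64(-6.2), None)]
y extent -50.45 -6.950000000000003
```

Call:
{"fn": "apply_moves", "kwargs": {
  "steps": [0.1, 0.49, -0.1, 0, 0.2, 0.98, -0.2, 0, 0.3, 1.47, -0.2, 0, 0.4, 1.96, -0.2, 0, 0.5, 2.45, -0.2, 0, 0.6, 2.94, -0.2, 0, 0.7, 3.43, -0.2, 0, 0.8, 3.92, -0.2, 0]
}}

```text
clock: 6.78
position: [0.5371, 0.0842, 0.0194]
ee_rot: [0.0, 0.996, -0.094, -0.0]
contact_force: [-0.9, 0.4, -0.7]
width: 0.0
gripper_force: 0.2
```

```bash
python3 chk.py w7
```

```text
tcp fix [ 19.4 -23. ] z 0.019397779470481123 yaw -10.834810688510474 F fix [-0.9  0.2] -0.7 t 6.7833
rail side [(np.float64(-2.2), 42.0), (np.float64(3.8), 42.0), (np.float64(9.8), 42.0), (np.float64(15.8), 42.0), (np.float64(21.8), 42.0), (np.float64(27.8), 42.0), (np.float64(33.8), None)]
y extent -15.45 32.8
```

View pics/w7.png

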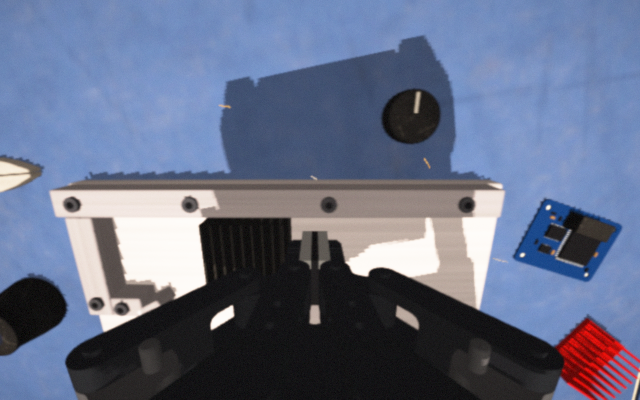

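Wrist view: the heat sink (202-290, 218+) is still flush and square along the rail, heading for the pocket. I continue.

Call:
{"fn": "apply_moves", "kwargs": {
  "steps": [0.09, 0.49, 0, 0, 0.19, 0.98, 0, 0, 0.28, 1.47, 0, 0, 0.38, 1.96, 0, 0, 0.47, 2.45, 0, 0, 0.57, 2.94, 0, 0, 0.66, 3.43, 0, 0, 0.76, 3.92, 0, 0]
}}

```text
clock: 7.5
position: [0.5447, 0.1234, 0.0195]
ee_rot: [0.0, 0.996, -0.094, -0.0]
contact_force: [-0.6, -0.6, -0.4]
width: 0.0001
gripper_force: 0.3
```

```bash
python3 chk.py w8
```

```text
tcp fix [19.6 16.9] z 0.019451883966356085 yaw -10.831284622510015 F fix [-0.5 -0.7] -0.4 t 7.5
rail side [(np.float64(37.7), 47.75), (np.float64(43.7), 42.25), (np.float64(49.7), 42.25), (np.float64(55.7), 42.25), (np.float64(61.7), 42.25), (np.float64(67.7), 42.25), (np.float64(73.7), None)]
y extent 24.45 72.7
```

Remaining about 20 mm; I go slower near the stop.

Call:
{"fn": "apply_moves", "kwargs": {
  "steps": [0.07, 0.4, 0, 0, 0.15, 0.8, 0, 0, 0.22, 1.15, 0, 0, 0.28, 1.45, 0, 0, 0.33, 1.7, 0, 0, 0.36, 1.9, 0, 0, 0.36, 1.9, 0, 0]
}}

```text
clock: 8.13
position: [0.5481, 0.142, 0.0194]
ee_rot: [0.0, 0.996, -0.094, -0.0]
contact_force: [-1.5, -0.5, 0.4]
width: -0.0001
gripper_force: 0.4
```

Call:
{"fn": "apply_moves", "kwargs": {
  "steps": [0.02, 0.1, 0, 0, 0.04, 0.2, 0, 0, 0.06, 0.3, 0, 0, 0.06, 0.3, 0, 0]
}}

```text
clock: 8.47
position: [0.5481, 0.1423, 0.0194]
ee_rot: [0.002, 0.996, -0.093, -0.001]
contact_force: [-0.9, -8.9, 3.3]
width: -0.0
gripper_force: 4.7
```

```bash
python3 chk.py w9
```

```text
tcp fix [19.3 36. ] z 0.019416849430979655 yaw -10.726360775583625 F fix [ 0.8 -8.9] 3.3 t 8.4667
rail side [(np.float64(56.0), 42.0), (np.float64(62.0), 42.0), (np.float64(68.0), 42.0), (np.float64(74.0), 42.0), (np.float64(80.0), 42.0), (np.float64(86.0), 42.0), (np.float64(92.0), 38.25)]
y extent 43.25 91.75
```

The stop resists (8.9 N) at the expected TCP y of 36. I retreat and rise.

Call:
{"fn": "apply_moves", "kwargs": {
  "steps": [-0.15, -0.8, 0, 0, -0.45, -2.4, 0, 0, -0.75, -3.93, 0, 0, -0.75, -3.93, 3, 0, -0.75, -3.93, 6, 0, -0.75, -3.93, 10, 0, -1.5, -7.5, 13, 0, -1.5, -7.5, 13, 0]
}}

```text
clock: 9.18
position: [0.5367, 0.0675, 0.1549]
ee_rot: [0.0, 0.995, -0.095, 0.005]
contact_force: [0.4, -0.1, 0.6]
width: 0.0001
gripper_force: 0.0
```

```bash
python3 - <<'E'
from h import *
tcp(); c=calibration('wrist'); w=get_image('wrist'); np.save('w10.npy',w)
k=[proj('wrist',[*(O+x/1e3*ex+y/1e3*ey),.03],c) for x,y in((18,73),(-4,51),(40,95))]; print(k)
u,v=map(int,k[0]); y0,x0=max(0,v-70),max(0,u-90)
cv2.imwrite('pics/w10c.png',cv2.resize(w[y0:y0+140,x0:x0+190,::-1],None,fx=4,fy=4,interpolation=cv2.INTER_CUBIC)); print(x0,y0)
E
```

```text
tcp fix [ 22.2 -39.5] z 0.1548696663319559 yaw -10.863703015566895 F fix [ 0.4 -0.1] 0.6 t 9.1833
[(np.float64(202.08145915240414), np.float64(197.99453064604614)), (np.float64(225.78889596270395), np.float64(218.96297512548716)), (np.float64(177.65285778961578), np.float64(176.27879399322086))]
112 127
```

View pics/w10c.png

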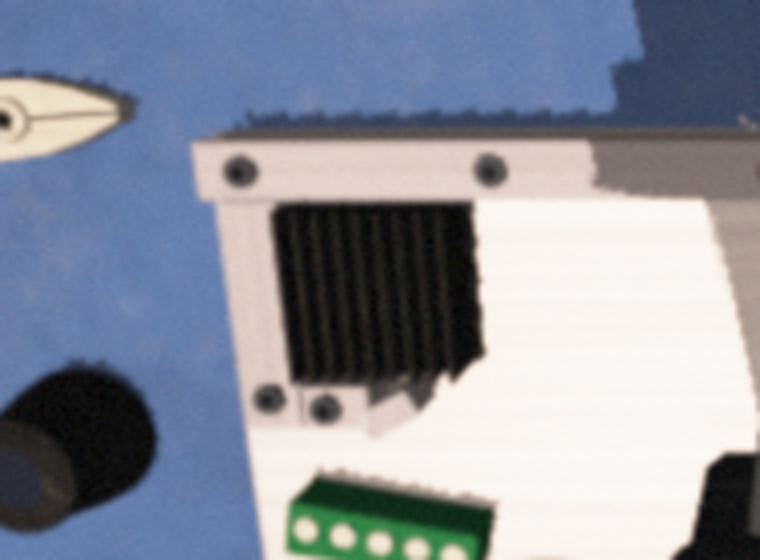

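The crop shows the heat sink flush in the corner against both the rail (row 203) and the stop (col 280). The connector, loupe and cutters are unmoved and the hand is clear.

```bash
python3 -c "from rig import *;print(sign_off())"
```

```text
the job is handed in; nothing more can be done
None
```

The heat sink was pushed flat against the rail, slid along it into the corner pocket, and ended flush against both the rail and the end stop in the last wrist-camera picture. The hand is clear and the job was handed in after about 9 s on the robot clock; the sign-off returned no score.

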